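Load the grooved block into the keyed drilling jig

ROBOT

A 6-joint arm with a two-finger parallel gripper is mounted at the origin on a cart in front of the work surface, level with it; the furniture and walls round the work are solid. World frame = base frame: x ahead of the robot, y to its left, z up, the work surface at z = 0. Lengths are in m, angles in rad, forces in N, time in s.
With the tool pointing down it reaches from about 0.425 to 0.925 m from the base axis. Payload 12.5 kg.
Tool frame: the origin (TCP) lies on the centre line of the jaws, within the pads' length; the fingertips stand 14 mm ahead of it and the grasp point (between the pads) lies 5 mm behind it; z points along the fingers, y is the line along which they close (so a half turn about z gives the same grasp; the last joint's range is limited). The gripper opens to 85 mm and grips with 20 to 120 N. Pads are 22 mm wide; open, the fingers measure 114 mm over their backs; the gripper's body (76 mm by 85 mm) begins 54 mm behind the grasp point. The pads swing forward as they close: fully open they stand 13 mm farther back than shut.
Start: joints at [1.232, 0.491, 1.559, -0, 1.092, -0.106], TCP at [0.144, 0.608, 0.245] pointing down, gripper open.
Joint ranges: [-3.1, 3.1], [-0.84, 2.19], [0.05, 2.79], [-1.13, 4.28], [0.06, 2.93], [-2.69, 2.69]. Speed limits (rad/s): [2.22, 2.22, 2.79, 3.14, 3.14, 3.14].

INTERFACE

Orientations are given as a 3x3 rotation matrix whose columns are the frame's x, y, z axes.
In Python, from cell import telemetry, imaging, arm gives the robot as it stands. The module is installed in compiled form; this text tells all that it offers.
- The arm moves only by the tool send_rows, never from a script. Its argument "deltas" is a list of rows, each a list of 7 numbers: the shift along the tool's x, y, z each as a share of 0.02 m, from -1 to 1, then the turn, a rotation vector about the tool's x, y, z each as a share of 6 degrees, from -1 to 1, then the opening, from 0 (shut) to 1 (fully open). A call has 1 to 20 rows; each row shifts and turns the commanded pose from where the row before left it, along the tool's axes as they then stand; what a row does not reach is not made up. A row lasts 1/10 s, in which the tool goes at most 50 mm and 8.59 degrees, less where a joint would pass 70% of its speed; a pose out of reach is approached as far as the arm can. A call with a number of a shift or a turn outside -1 to 1 is refused whole. A call with a gripper value outside its range is refused whole. The fingers move at their own pace and stop on an object; "grip_force" is the grip in N (left out, the last holds). Time passes only in rows, so rows that do not move let the fingers close. It gives the time, the measured TCP pose, the force, the opening and the grip force at its end, in the units of the state.
- telemetry.state(): the state, without advancing time (a new reading comes with each control period).
- imaging.camera(name): name is "scene" or "side" or "wrist"; returns a dict with "img" (384x512x3 uint8, red, green, blue), "range_z" (384x512 float32, m along the optical axis (not along the pixel's ray), 0 where there is no reading), "fx", "fy", "cx", "cy" (pixels), "pose" (4x4, takes a point from camera to world coordinates); the wrist camera has in their place "tool_from_camera" (4x4, takes a point from camera to tool coordinates, whose origin is the TCP and whose axes are the flange's). Camera axes: x right, y down, z forward; pixel columns grow to the right and rows downward; lengths in m; the calibration is good to about 2 mm. A picture is of the moment at which its call begins: read the wrist's pose just before it.
- arm.close_job(): hands the job in; it is judged then, once.
The state is a dict: "time": time; "joint_pos": joint angles; "qvel": joint speeds; "joint_efforts": joint torques, N m; "eef_pos": TCP position; "eef_rot": TCP orientation; "contact_force": force on the tool from outside, world axes, zero at the start; "ft_torque": the same for the moment, N m; "gripper_width": opening from 0.0 (shut) to 1.0 (fully open); "grip_force": force on a finger pad.
Only numpy, scipy, OpenCV 4.12 (cv2) and the standard library are available. Lean on these libraries where they do the work, as an engineer would, in place of code of your own. Each camera call takes 0.05 s, during which the arm holds its last target. There are 200 camera calls.

TASK

Load the grooved hardwood block into the drilling jig, groove upwards, by pushing it into the tunnel until it sits fully home against the back. The key inside the hood may stand on the left or on the right and cannot be seen: try the block gently, and if it stops half-way do not force it but draw it out, turn it end for end and push it in the other way round. Let go of it and leave the tape measure, the open can and the loose nut where they are.

Things in the scene. Friction and masses are not known exactly. Their poses are not given: they have to be found in the camera images.
- block_centre (a point): centre (half-way up) of the hardwood block lying on the bench, groove up: 110 mm long (its x), 56 wide (y), 40 high (z), 0.12 to 0.24 kg. A groove 16 mm wide, 14 deep runs along the whole top, open at both ends, centred 14 mm off the middle towards the block's +y; turned end for end, it comes to the other side. Ends flat and otherwise alike.
- jig: plywood drilling jig screwed to the bench: a roofed tunnel on the bare bench top, open towards the robot. Origin on the bench at the centre of the mouth, +x into the tunnel, z up. Tunnel 60 mm wide, 44 high, 100 deep to the back wall; sliding in, only friction resists till a stop. Flared cheeks open the mouth from 60 mm at x = 0 to 74 at x = -12 mm. Over 45 N between block and jig is forcing.
- jig_home (a point): point in the tunnel, 45 mm in from the mouth and 20 mm above the bench, on the middle line, where the block's centre lies when the block is home against the back wall with 10 mm of it standing out of the mouth; axes as the jig's
- jig_housing (a point): centre of the top of the dark steel housing on the roof, 80 mm in from the mouth, 92 mm above the bench; axes as the jig's. Housing 60 x 60 mm, begins 50 mm behind the mouth; the plywood roof in front of it is 56 mm high. Jig 88 mm wide over its walls, 120 over the 9 mm high screw flanges, 112 long.
- jig_key (a point): middle between the two places of the hidden key, 50 mm in from the mouth, 33 mm up; axes as the jig's. A steel pin 8 mm thick hangs there from x = 50 mm to the back, 29 to 37 mm up, and stays 14 mm left (+y) or 14 mm right (-y) of this point. Only a block with its groove on that side goes home; the other way it stops rigidly with 60 mm left outside (its centre 5 mm in front of the mouth).
- tape_measure: yellow pocket tape measure standing on the bench, 39 x 90 x 70 mm, origin at its underside; a bystander
- can_c: open steel can standing right of the jig, 70 mm across, 70 mm high, origin at its underside; a bystander
- hex_nut_1: loose steel nut lying on the bench left of the jig, 18 x 21 x 10 mm, origin at its underside; a bystander

How it is judged:
At the end, for the whole second after the job is handed in: The block lies groove up in the tunnel, in line with it, its front end within 4 mm of the back wall, and is at rest (x of block_centre in the frame of jig between 0.041 and 0.049 m and y of block_centre in the frame of jig between -0.005 and 0.005 m and angle between the x axis of block_centre and the x axis of jig, either way round below 0.07 rad and angle between block_centre's own z axis and vertical below 0.1 rad and linear speed of block below 0.01 m/s); the robot touches nothing.
It fails at once if the block is forced against the jig with more than 45 N (contact force between block and jig above 45 N).
It fails at once if the tape measure is moved by more than 30 mm (distance of tape_measure from where it was at the start of the episode above 0.03 m).
It fails at once if the can is moved by more than 30 mm (distance of can_c from where it was at the start of the episode above 0.03 m).
It fails at once if the loose nut is moved by more than 30 mm (distance of hex_nut_1 from where it was at the start of the episode above 0.03 m).
It also fails if it takes over 72 s, if anything falls off the work surface, if the arm or the gripper's body presses on something with over 40 N, if the wrist force passes 120 N, or if a joint passes its speed limit or range.

## Working session

There is one attempt and no reset: what is moved stays moved. The work goes in short steps, Python scripts to look and compute and a tool call to move; the robot and the scene stay as the last step left them, time stands still between calls to the robot, and variables do not carry over. Pictures are saved under pics/ and viewed, at most 10 in all, crops included, and the job is handed in when it is done.

Besides the shell and the picture viewer there is one more tool, called after "Call:" as name([rows], argument=value, ...), one row to a line, values as JSON. send_rows: Moves the arm, as the interface text tells. Shift numbers are shares of 0.02 m and turn numbers shares of 6 degrees, none past 1 either way. Its arguments: {"type":"object","properties":{"deltas":{"type":"array","items":{"type":"array","items":{"type":"number","minimum":-1,"maximum":1}}},"grip_force":{"type":"number"}},"required":["deltas"]}

```bash
mkdir -p pics
cat > h.py <<'E'
import numpy as np, cv2
from cell import telemetry, imaging, arm
def snap(name,f):
    s=telemetry.state(); c=imaging.camera(name)
    if name=="wrist":
        T=np.eye(4);T[:3,:3]=np.array(s["eef_rot"]);T[:3,3]=s["eef_pos"];c["pose"]=T@c["tool_from_camera"]
    cv2.imwrite(f"pics/{f}.png",c["img"][:,:,::-1])
    np.savez(f"pics/{f}.npz",**{k:c[k] for k in("img","range_z","fx","fy","cx","cy","pose")})
    return c
def pts(c):
    z=c["range_z"];v,u=np.mgrid[:z.shape[0],:z.shape[1]]
    P=np.stack([(u-c["cx"])/c["fx"]*z,(v-c["cy"])/c["fy"]*z,z],-1)
    T=np.array(c["pose"]);return P@T[:3,:3].T+T[:3,3]
E
python3 - <<'E'
from h import *
a=snap("scene","s1");b=snap("side","d1")
cv2.imwrite("pics/both.png",cv2.resize(np.hstack([a["img"],b["img"]])[:,:,::-1],(800,300)))
print(a["pose"],b["pose"],telemetry.state()["eef_rot"])
E
```

```text
[[ 0.88263502 -0.29048935  0.36955561  0.24043501]
 [-0.46995033 -0.52842886  0.70704288 -0.60256339]
 [-0.01010458 -0.79773359 -0.60292538  0.6062293 ]
 [ 0.          0.          0.          1.        ]] [[-0.98381421 -0.09580421  0.15143035  0.40388512]
 [-0.17829704  0.60769989 -0.77389341  0.78481515]
 [-0.01788196 -0.78836692 -0.6149454   0.69566926]
 [ 0.          0.          0.          1.        ]] [[-9.73017683e-01  2.30730286e-01 -3.50504577e-04]
 [ 2.30730517e-01  9.73017254e-01 -9.23220123e-04]
 [ 1.28032158e-04 -9.79181608e-04 -9.99999512e-01]]
```

View pics/s1.png

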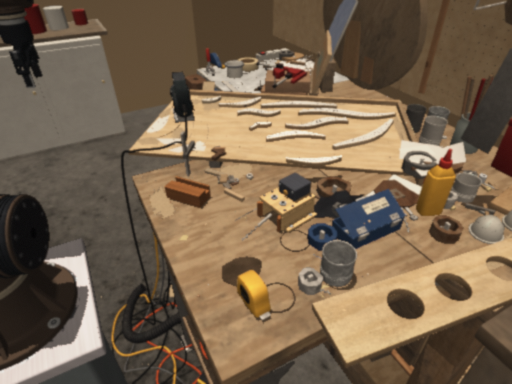

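View pics/d1.png

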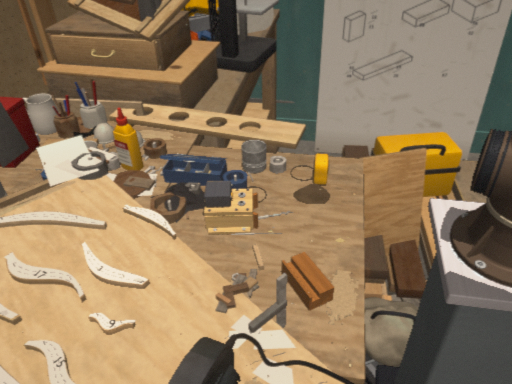

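The scene view shows the reddish block at (187,192), with the jig and its dark housing at (288,200). The side view has the block at (307,280) and the jig at (228,210). A lamp arm stands near the block. Next I'll build a top-down map from the depth data.

```bash
cat >> h.py <<'E'
def ortho(c,x0,x1,y0,y1,mm=1.0,zmax=.3,zmin=-.01):
    P=pts(c).reshape(-1,3);C=c["img"].reshape(-1,3);r=c["range_z"].reshape(-1)>0
    m=r&(P[:,0]>x0)&(P[:,0]<x1)&(P[:,1]>y0)&(P[:,1]<y1)&(P[:,2]<zmax)&(P[:,2]>zmin)
    return P[m],C[m]
def rect(Q):
    return cv2.minAreaRect((Q[:,:2]*1000).astype(np.float32))
E
python3 - <<'E'
from h import *
for f in("s1","d1"):
    c=dict(np.load(f"pics/{f}.npz"));P=pts(c)
    q={"s1":dict(block=(192,187),jighouse=(183,295),tape=(283,258),can=(245,338),lamp=(95,182),lamp2=(150,186),plank=(197,277)),"d1":dict(block=(275,300),house=(187,215),roof=(197,240),lamp=(285,281),lampend=(315,265),disc=(355,205),tape=(160,321))}[f]
    for k,(v,u) in q.items(): print(f,k,P[v,u].round(3))
# map
Z=np.zeros((700,700,3),np.uint8);H=np.full((700,700),-9.)
for f in("s1","d1"):
    c=dict(np.load(f"pics/{f}.npz"));p,C=ortho(c,.3,1.0,-.35,.35,zmax=.6)
    i=((1.0-p[:,0])*1000).astype(int);j=((.35-p[:,1])*1000).astype(int)
    for a in range(-1,2):
      for b in range(-1,2):
        ii=np.clip(i+a,0,699);jj=np.clip(j+b,0,699);ok=p[:,2]>=H[ii,jj]-.0
        H[ii[ok],jj[ok]]=p[ok,2];Z[ii[ok],jj[ok]]=C[ok]
for k in range(0,700,100):
    cv2.line(Z,(0,k),(8,k),(255,0,0),2);cv2.line(Z,(k,0),(k,8),(255,0,0),2)
cv2.imwrite("pics/top.png",Z[:600,:,::-1])
E
```

```text
s1 block [0.423 0.154 0.04 ]
s1 jighouse [ 0.654 -0.009  0.092]
s1 tape [ 0.439 -0.218  0.066]
s1 can [ 0.639 -0.204  0.058]
s1 lamp [0.529 0.455 0.182]
s1 lamp2 [0.473 0.292 0.084]
s1 plank [0.608 0.    0.06 ]
d1 block [0.445 0.18  0.025]
d1 house [0.665 0.003 0.092]
d1 roof [ 0.611 -0.015  0.056]
d1 lamp [0.468 0.296 0.123]
d1 lampend [0.491 0.327 0.078]
d1 disc [0.535 0.498 0.212]
d1 tape [ 0.432 -0.194  0.063]
```

View pics/top.png

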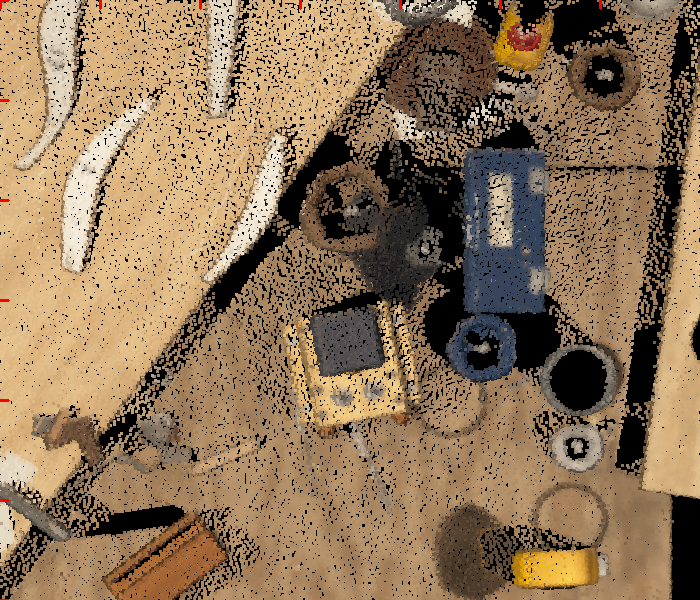

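The map shows the block at px (165,560), the jig with its mouth at about (365,430) pointing up and slightly left, and a thin grey rod in front of the mouth at (350–390, 430–510). The tape measure, can and rings are all well to the right. Now exact fits, plus the rod's height.

Run:
```python
from h import *
for f in("s1","d1"):
    c=dict(np.load(f"pics/{f}.npz"));print(f)
    p,_=ortho(c,.34,.52,.09,.27,zmin=.035,zmax=.045);
    print("block",len(p),rect(p),p[:,2].mean())
    p,_=ortho(c,.55,.75,-.1,.1,zmin=.087,zmax=.097);print("house",rect(p),p[:,2].mean())
    p,_=ortho(c,.55,.75,-.1,.1,zmin=.051,zmax=.061);print("roof",rect(p),p[:,2].mean())
    p,C=ortho(c,.485,.57,-.06,.02,zmin=-.02,zmax=.05)
    i=p[:,2]>.003;print("front",np.percentile(p[:,2],[1,50,90,97,99,100]).round(4),p[i].round(3)[::6].tolist())
```

```text
s1
block 450 ((432.3216552734375, 183.53372192382812), (58.41689682006836, 110.98929595947266), 36.45935821533203) 0.03955338672679728
house ((658.9329223632812, 0.3609428405761719), (61.29356384277344, 58.62435531616211), 10.336563110351562) 0.09133891863287462
roof ((635.2725830078125, -4.389678955078125), (112.20011901855469, 88.82830047607422), 10.918990135192871) 0.05600012532894724
front [-0.0022  0.0003  0.0051  0.0111  0.0327  0.0447] [[0.57, 0.019, 0.045], [0.564, 0.02, 0.037], [0.564, 0.02, 0.027], [0.566, 0.018, 0.017], [0.57, 0.02, 0.005], [0.561, -0.007, 0.008], [0.561, -0.012, 0.009], [0.561, -0.013, 0.007], [0.544, -0.018, 0.011], [0.55, -0.018, 0.005], [0.535, -0.019, 0.006], [0.522, -0.023, 0.005], [0.516, -0.028, 0.005], [0.517, -0.033, 0.005], [0.504, -0.038, 0.008], [0.502, -0.04, 0.004], [0.487, -0.043, 0.005]]
d1
block 904 ((432.6214294433594, 185.50515747070312), (57.73395919799805, 111.4101791381836), 36.99381637573242) 0.03862721809269129
house ((659.4979248046875, 3.8174591064453125), (59.59565353393555, 63.371925354003906), 11.031424522399902) 0.09031999692248585
roof ((635.8172607421875, 0.47978973388671875), (111.8149642944336, 90.2201919555664), 11.121539115905762) 0.05505208191763442
front [-0.0041 -0.001   0.0026  0.0064  0.0084  0.0398] [[0.5, -0.038, 0.008], [0.507, -0.033, 0.007], [0.491, -0.04, 0.003], [0.509, -0.031, 0.005], [0.525, -0.024, 0.006], [0.551, -0.015, 0.007], [0.537, -0.018, 0.006], [0.567, -0.009, 0.007], [0.552, -0.009, 0.009], [0.566, -0.002, 0.01], [0.553, -0.01, 0.005], [0.561, -0.004, 0.005]]
```

```bash
cat >> h.py <<'E'
def go(p,yaw=None):
    s=telemetry.state();R=np.array(s["eef_rot"]);d=R.T@(np.array(p)-s["eef_pos"])/.02
    print("t",round(s["time"],1),"pos",np.round(s["eef_pos"],4),"F",np.round(s["contact_force"],1),"w",s["gripper_width"],"yaw",np.degrees(np.arctan2(R[1,0],R[0,0])).round(2))
    print("tool units",d.round(2),"rows>=",np.abs(d).max().round(2))
    if yaw is not None:
        c,q=np.cos(np.radians(yaw)),np.sin(np.radians(yaw))
        G=np.array([[c,q,0],[q,-c,0],[0,0,-1.]])
        print("turn units",(cv2.Rodrigues(R.T@G)[0].ravel()/np.radians(6)).round(2))
E
python3 - <<'E'
from h import *
print(imaging.camera("wrist")["tool_from_camera"].round(3))
go([.43,.185,.245],126.7)
E
```

```text
[[ 0.001 -0.946 -0.324  0.084]
 [ 1.     0.     0.001 -0.   ]
 [-0.001 -0.324  0.946 -0.129]
 [ 0.     0.     0.     1.   ]]
t 0.1 pos [0.1441 0.608  0.2449] F [-0.2 -0.1  0.2] w 0.9976999410628953 yaw 166.66
tool units [-1.879e+01 -1.728e+01  1.000e-02] rows>= 18.79
turn units [-0.01  0.    6.66]
```

Call:
send_rows([
  [-0.99,-0.91,0,0,0,0,1],
  [-0.99,-0.91,0,0,0,0,1],
  [-0.99,-0.91,0,0,0,0,1],
  [-0.99,-0.91,0,0,0,0,1],
  [-0.99,-0.91,0,0,0,0,1],
  [-0.99,-0.91,0,0,0,0,1],
  [-0.99,-0.91,0,0,0,0,1],
  [-0.99,-0.91,0,0,0,0,1],
  [-0.99,-0.91,0,0,0,0,1],
  [-0.99,-0.91,0,0,0,0,1],
  [-0.99,-0.91,0,0,0,0,1],
  [-0.99,-0.91,0,0,0,0,1],
  [-0.99,-0.91,0,0,0,0,1],
  [-0.99,-0.91,0,0,0,0,1],
  [-0.99,-0.91,0,0,0,0,1],
  [-0.99,-0.91,0,0,0,0,1],
  [-0.99,-0.91,0,0,0,0,1],
  [-0.99,-0.91,0,0,0,0,1],
  [-0.99,-0.91,0,0,0,0,1],
  [0,0,0,0,0,0,1],
])

```text
time: 2.15
eef_pos: [0.4317, 0.183, 0.2452]
eef_rot: [[-0.972, 0.233, 0.0], [0.233, 0.972, -0.0], [-0.0, -0.0, -1.0]]
contact_force: [-0.3, -0.2, 0.8]
gripper_width: 0.999
grip_force: 0.0
```

Call:
send_rows([
  [0,0,0,0,0,0.95,1],
  [0,0,0,0,0,0.95,1],
  [0,0,0,0,0,0.95,1],
  [0,0,0,0,0,0.95,1],
  [0,0,0,0,0,0.95,1],
  [0,0,0,0,0,0.95,1],
  [0,0,0,0,0,0.96,1],
  [0,0,0,0,0,0,1],
  [0,0,0,0,0,0,1],
])

```text
time: 3.05
eef_pos: [0.4302, 0.1851, 0.2453]
eef_rot: [[-0.6, 0.8, -0.0], [0.8, 0.6, 0.0], [0.0, -0.0, -1.0]]
contact_force: [0.3, 0.7, 0.4]
gripper_width: 1.003
grip_force: 0.0
```

Run:
```python
from h import *
c=snap("wrist","w1");go([.43,.185,.245],126.7)
p,_=ortho(c,.34,.52,.09,.27,zmin=.034,zmax=.046);r=rect(p);print(r,p[:,2].mean())
```

```text
t 3.1 pos [0.4303 0.1851 0.2453] F [ 0.2 -0.5  0.1] w 0.9986898806946006 yaw 126.87
tool units [ 0.   -0.01  0.01] rows>= 0.01
turn units [ 0.   -0.    0.03]
((432.07806396484375, 185.31231689453125), (56.13363265991211, 109.97063446044922), 37.5508918762207) 0.04030491589748046
```

View pics/w1.png

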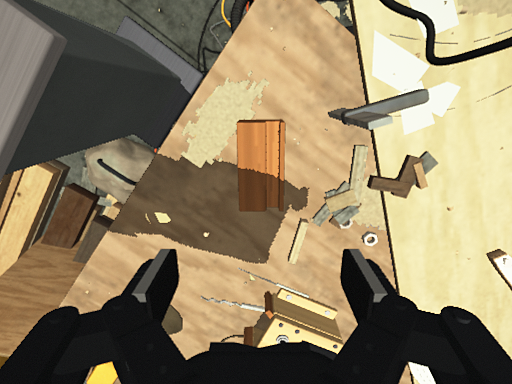

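The block is at px (262,165) in the wrist view, with its groove towards image right (tool +y). The nut is at (370,240). Thin drill-like rods lie by the jig mouth at (200–330, 270–310). I'll take a closer look at the mouth before picking.

Call:
send_rows([
  [-1,-0.5,0.15,0,0,0,1],
  [-1,-0.5,0.15,0,0,0,1],
  [-1,-0.5,0.15,0,0,0,1],
  [-1,-0.5,0.15,0,0,0,1],
  [-1,-0.5,0.15,0,0,0,1],
  [-1,-0.5,0.15,0,0,0,1],
  [-1,-0.5,0.15,0,0,0,1],
  [-1,-0.5,0.15,0,0,0,1],
  [-1,-0.5,0.15,0,0,0,1],
  [-1,-0.5,0.15,0,0,0,1],
])

```text
time: 4.1
eef_pos: [0.4699, -0.0361, 0.2152]
eef_rot: [[-0.599, 0.8, 0.0], [0.8, 0.599, 0.0], [0.0, 0.0, -1.0]]
contact_force: [-0.6, 0.7, 0.1]
gripper_width: 0.997
grip_force: 0.0
```

Call:
send_rows([
  [0,0,0,0,0,-0.97,1],
  [0,0,0,0,0,-0.97,1],
  [0,0,0,0,0,-0.97,1],
  [0,0,0,0,0,-0.97,1],
  [0,0,0,0,0,-0.97,1],
  [0,0,0,0,0,-0.97,1],
  [0,0,0,0,0,-0.97,1],
  [0,0,0,0,0,-0.97,1],
  [0,0,0,0,0,-0.97,1],
  [0,0,0,0,0,-0.97,1],
  [0,0,0,0,0,-0.97,1],
  [0,0,0,0,0,0,1],
  [0,0,0,0,0,0,1],
])

```text
time: 5.4
eef_pos: [0.4698, -0.0351, 0.2153]
eef_rot: [[-0.983, -0.184, 0.0], [-0.184, 0.983, 0.0], [-0.0, 0.0, -1.0]]
contact_force: [0.2, -0.4, 0.2]
gripper_width: 1.004
grip_force: 0.0
```

Run:
```python
from h import *
c=snap("wrist","w2");go([.47,-.035,.215],191)
p,_=ortho(c,.55,.75,-.1,.1,zmin=.087,zmax=.097);print("house",rect(p),p[:,2].mean())
p,_=ortho(c,.55,.75,-.1,.1,zmin=.051,zmax=.061);print("roof",rect(p),p[:,2].mean())
p,C=ortho(c,.46,.57,-.08,.04,zmin=-.02,zmax=.03);print(np.percentile(p[:,2],[5,50,95,98,100]))
cv2.imwrite("pics/w2c.png",cv2.resize(c["img"][100:,80:440,::-1],(800,631))[:600])
```

```text
t 5.5 pos [ 0.4698 -0.0352  0.2153] F [-0.4  0.3 -0.3] w 1.002032222221843 yaw -169.39
tool units [-0.01  0.01  0.01] rows>= 0.01
turn units [ 0.    0.   -0.06]
house ((642.1359252929688, -0.17207908630371094), (28.716854095458984, 59.69075012207031), 8.877142906188965) 0.0916131067522337
roof ((632.9426879882812, -1.8518905639648438), (108.16143035888672, 88.01164245605469), 11.101264953613281) 0.056513170096632835
[-0.00066307  0.00053266  0.00285703  0.00862636  0.02955863]
```

View pics/w2.png

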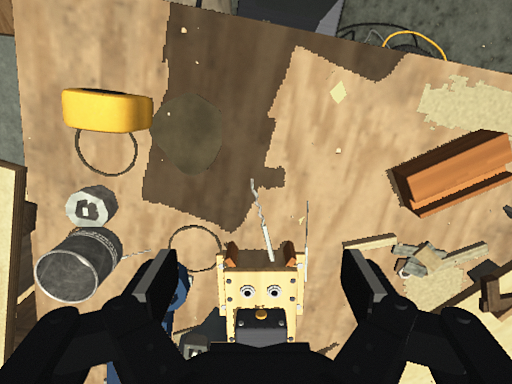

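The drill bit at px (252,180)–(272,260) lies right in the approach and ends at the mouth. The jig mouth is at about (0.580,-0.012) with yaw 11.1°. I'll sweep the bit aside gently with shut fingers.

Call:
send_rows([
  [-0.79,0.49,0,0,0,0,0],
  [-0.79,0.49,0,0,0,0,0],
  [-0.79,0.49,0,0,0,0,0],
  [-0.79,0.49,0,0,0,0,0],
  [0,0,1,0,0,0,0],
  [0,0,1,0,0,0,0],
  [0,0,1,0,0,0,0],
  [0,0,1,0,0,0,0],
  [0,0,1,0,0,0,0],
  [0,0,1,0,0,0,0],
  [0,0,1,0,0,0,0],
  [0,0,1,0,0,0,0],
  [0,0,0.8,0,0,0,0],
  [0,0,0.6,0,0,0,0],
  [0,0,0.45,0,0,0,0],
  [0,0,0,0,0,0,0],
])

```text
time: 7.05
eef_pos: [0.5243, 0.0151, 0.0175]
eef_rot: [[-0.983, -0.186, -0.001], [-0.186, 0.983, 0.0], [0.001, 0.0, -1.0]]
contact_force: [-0.6, -0.7, 0.7]
gripper_width: 0.003
grip_force: 0.0
```

Call:
send_rows([
  [0,-0.5,0,0,0,0,0],
  [0,-0.5,0,0,0,0,0],
  [0,-0.5,0,0,0,0,0],
  [0,-0.5,0,0,0,0,0],
  [0,0,0,0,0,0,0],
])

```text
time: 7.55
eef_pos: [0.5325, -0.0258, 0.0185]
eef_rot: [[-0.983, -0.184, 0.001], [-0.184, 0.983, -0.0], [-0.001, -0.0, -1.0]]
contact_force: [0.2, -0.4, 0.2]
gripper_width: 0.002
grip_force: 0.0
```

No force so far. I'll continue the sweep, then rise and look.

Call:
send_rows([
  [0,-0.7,0,0,0,0,0],
  [0,-0.7,0,0,0,0,0],
  [0,-0.7,0,0,0,0,0],
  [0,-0.7,0,0,0,0,0],
  [0,0,-1,0,0,0,0],
  [0,0,-1,0,0,0,0],
  [0,0,-1,0,0,0,0.5],
  [0,0,-1,0,0,0,1],
  [0,0,-1,0,0,0,1],
  [0,0,-1,0,0,0,1],
  [0,0,-1,0,0,0,1],
  [0,0,-1,0,0,0,1],
])

```text
time: 8.75
eef_pos: [0.5424, -0.0801, 0.1792]
eef_rot: [[-0.983, -0.186, -0.0], [-0.186, 0.983, 0.0], [-0.0, 0.0, -1.0]]
contact_force: [-0.5, -0.3, 1.2]
gripper_width: 0.992
grip_force: 0.0
```

Run:
```python
from h import *
c=snap("wrist","w3");go([.4322,.1852,.18],127.5)
a=snap("scene","s3")
b=dict(np.load("pics/s1.npz"))["img"]
A=np.vstack([cv2.resize(x[165:265,215:345,::-1],(520,400))[:300] for x in(b,a["img"])])
W=cv2.resize(c["img"][:,:,::-1],(280,210));A=np.hstack([A,np.vstack([W,np.zeros((390,280,3),np.uint8)])])
cv2.imwrite("pics/cmp.png",A)
```

```text
t 8.8 pos [ 0.5435 -0.0803  0.1821] F [ 1.5 -1.   3.1] w 1.0035782758776883 yaw -169.29
tool units [ 3.   14.08  0.07] rows>= 14.08
turn units [ 0.    0.04 10.53]
```

View pics/cmp.png

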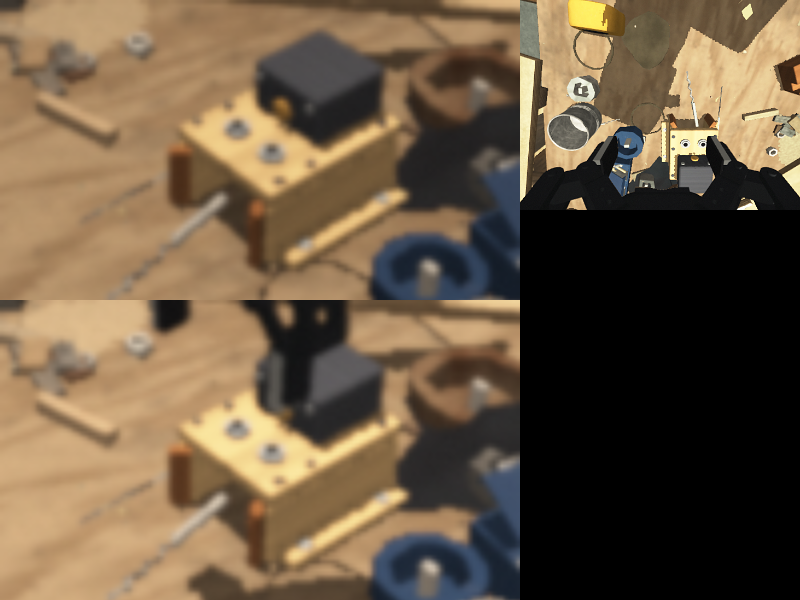

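The bit did not move though the fingers passed through it, so it is only printed scenery. On to picking: grip 28 mm behind the block's centre.

Call:
send_rows([
  [0.227,0.958,0,0,0,0,1],
  [0.227,0.958,0,0,0,0,1],
  [0.227,0.958,0,0,0,0,1],
  [0.227,0.958,0,0,0,0,1],
  [0.227,0.958,0,0,0,0,1],
  [0.227,0.958,0,0,0,0,1],
  [0.227,0.958,0,0,0,0,1],
  [0.227,0.958,0,0,0,0,1],
  [0.227,0.958,0,0,0,0,1],
  [0.227,0.958,0,0,0,0,1],
  [0.227,0.958,0,0,0,0,1],
  [0.227,0.958,0,0,0,0,1],
  [0.227,0.958,0,0,0,0,1],
  [0.227,0.958,0,0,0,0,1],
  [0.227,0.958,0,0,0,0,1],
  [0.227,0.958,0,0,0,0,1],
])

```text
time: 10.45
eef_pos: [0.4121, 0.2097, 0.1776]
eef_rot: [[-0.982, -0.187, -0.002], [-0.187, 0.982, -0.0], [0.002, -0.0, -1.0]]
contact_force: [0.4, 0.4, -0.3]
gripper_width: 1.003
grip_force: 0.0
```

Call:
send_rows([
  [0,0,0,0,0,0.957,1],
  [0,0,0,0,0,0.957,1],
  [0,0,0,0,0,0.957,1],
  [0,0,0,0,0,0.957,1],
  [0,0,0,0,0,0.957,1],
  [0,0,0,0,0,0.957,1],
  [0,0,0,0,0,0.957,1],
  [0,0,0,0,0,0.957,1],
  [0,0,0,0,0,0.957,1],
  [0,0,0,0,0,0.957,1],
  [0,0,0,0,0,0.957,1],
  [0,0,0,0,0,0,1],
  [0,0,0,0,0,0,1],
])

```text
time: 11.75
eef_pos: [0.4132, 0.2088, 0.1779]
eef_rot: [[-0.612, 0.79, -0.001], [0.79, 0.612, -0.0], [0.0, -0.001, -1.0]]
contact_force: [-0.2, 0.2, 0.8]
gripper_width: 1.0
grip_force: 0.0
```

Run:
```python
from h import *
c=snap("wrist","w4");go([.4151,.2074,.020],127.5)
p,_=ortho(c,.34,.52,.09,.27,zmin=.034,zmax=.046);r=rect(p);print(r,p[:,2].mean())
```

```text
t 11.8 pos [0.4134 0.2087 0.178 ] F [-0.1 -0.5 -0.7] w 1.0030806266310799 yaw 127.75
tool units [-0.11  0.03  7.9 ] rows>= 7.9
turn units [-0.01 -0.    0.04]
((431.82537841796875, 185.52919006347656), (55.99402618408203, 109.88317108154297), 37.58649444580078) 0.0402192090151268
```

Call:
send_rows([
  [-0.1,0.03,1,0,0,0.03,1],
  [0,0,1,0,0,0,1],
  [0,0,1,0,0,0,1],
  [0,0,1,0,0,0,1],
  [0,0,1,0,0,0,1],
  [0,0,1,0,0,0,1],
  [0,0,0.8,0,0,0,1],
  [0,0,0.6,0,0,0,1],
  [0,0,0.5,0,0,0,1],
  [0,0,0,0,0,0,1],
  [0,0,0,0,0,0,0.4],
  [0,0,0,0,0,0,0.4],
  [0,0,0,0,0,0,0.4],
  [0,0,0,0,0,0,0.4],
  [0,0,0,0,0,0,0.4],
  [0,0,0,0,0,0,0.4],
], grip_force=40)

```text
time: 13.4
eef_pos: [0.416, 0.2073, 0.021]
eef_rot: [[-0.607, 0.795, 0.001], [0.795, 0.607, 0.0], [-0.0, 0.001, -1.0]]
contact_force: [-0.9, 0.9, 6.6]
gripper_width: 0.649
grip_force: 43.1
```

Call:
send_rows([
  [0,0,-0.5,0,0,0,0.4],
  [0,0,-1,0,0,0,0.4],
  [0,0,-1,0,0,0,0.4],
  [0,0,-0.5,0,0,0,0.4],
  [-0.5,-0.2,0,0,0,0,0.4],
  [-0.95,-0.4,0,0,0,0,0.4],
  [-0.95,-0.4,0,0,0,0,0.4],
  [-0.95,-0.4,0,0,0,0,0.4],
  [-0.95,-0.4,0,0,0,0,0.4],
  [-0.95,-0.4,0,0,0,0,0.4],
  [-0.95,-0.4,0,0,0,0,0.4],
  [-0.95,-0.4,0,0,0,0,0.4],
  [-0.95,-0.4,0,0,0,0,0.4],
  [-0.95,-0.4,0,0,0,0,0.4],
  [-0.95,-0.4,0,0,0,0,0.4],
  [-0.95,-0.4,0,0,0,0,0.4],
  [-0.47,-0.16,0,0,0,0,0.4],
])

```text
time: 15.1
eef_pos: [0.4787, -0.0339, 0.0796]
eef_rot: [[-0.606, 0.796, -0.001], [0.796, 0.606, 0.0], [0.001, -0.0, -1.0]]
contact_force: [0.1, -0.1, -2.3]
gripper_width: 0.648
grip_force: 43.2
```

Call:
send_rows([
  [0,0,0,0,0,-0.5,0.4],
  [0,0,0,0,0,-1,0.4],
  [0,0,0,0,0,-1,0.4],
  [0,0,0,0,0,-1,0.4],
  [0,0,0,0,0,-1,0.4],
  [0,0,0,0,0,-1,0.4],
  [0,0,0,0,0,-1,0.4],
  [0,0,0,0,0,-1,0.4],
  [0,0,0,0,0,-1,0.4],
  [0,0,0,0,0,-1,0.4],
  [0,0,0,0,0,-1,0.4],
  [0,0,0,0,0,-0.12,0.4],
  [0,0,0,0,0,0,0.4],
  [0,0,0,0,0,0,0.4],
])

```text
time: 16.5
eef_pos: [0.4787, -0.0321, 0.0801]
eef_rot: [[-0.982, -0.19, -0.0], [-0.19, 0.982, 0.0], [0.0, 0.0, -1.0]]
contact_force: [-0.9, 0.2, -2.1]
gripper_width: 0.648
grip_force: 43.1
```

Run:
```python
from h import *
go([.479,-.032,.0215],191.1)
c=snap("wrist","w5");d=snap("side","d5")
for n,c in(("w",c),("d",d)):
    p,_=ortho(c,.40,.60,-.12,.08,zmin=.085,zmax=.105)
    if len(p)>50: print(n,len(p),rect(p),p[:,2].mean())
    p,_=ortho(c,.565,.75,-.1,.1,zmin=.051,zmax=.061);print("roof",rect(p),p[:,2].mean())
A=np.hstack([cv2.resize(c["img"][:,:,::-1],(400,300)) for c in(dict(np.load("pics/w5.npz")),d)]);cv2.imwrite("pics/v5.png",A)
```

```text
t 16.5 pos [ 0.4787 -0.0321  0.0801] F [-0.9  0.2 -2.1] w 0.648309100332033 yaw -169.03
tool units [-0.02 -0.    2.93] rows>= 2.93
turn units [ 0.   -0.   -0.02]
w 15477 ((482.3789367675781, -34.18355178833008), (79.38907623291016, 77.86425018310547), 83.99002075195312) 0.09580836009785576
roof ((0.0, 0.0), (0.0, 0.0), 0.0) nan
d 706 ((504.55291748046875, -18.780818939208984), (109.56075286865234, 74.19759368896484), 10.488579750061035) 0.09466098778755919
roof ((635.7486572265625, -0.83038330078125), (111.33411407470703, 91.31653594970703), 11.329070091247559) 0.054929347420713676<stdin>:7: RuntimeWarning: Mean of empty slice.
  ret = ret.dtype.type(ret / rcount)
```

View pics/v5.png

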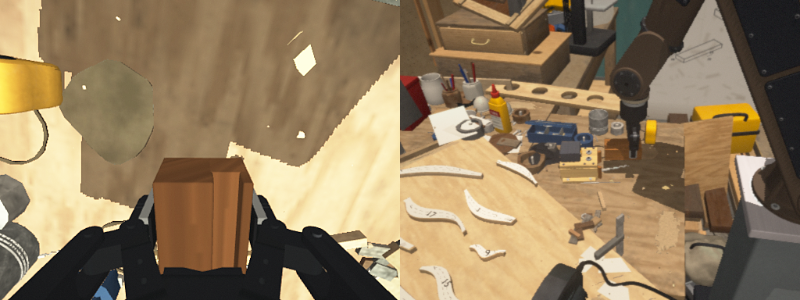

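The block is held level, groove towards image right (jig left). I'll lower it to 1.5 mm off the bench and feed it in slowly with a light grip, so that it slips rather than forces.

Call:
send_rows([
  [0,0,0.8,0,0,0,0.4],
  [0,0,0.8,0,0,0,0.4],
  [0,0,0.7,0,0,0,0.4],
  [0,0,0.4,0,0,0,0.4],
  [0,0,0.18,0,0,0,0.4],
  [0,0,0,0,0,0,0.4],
], grip_force=25)

```text
time: 17.2
eef_pos: [0.4787, -0.032, 0.0225]
eef_rot: [[-0.981, -0.192, -0.0], [-0.192, 0.981, 0.0], [0.0, 0.0, -1.0]]
contact_force: [0.1, 0.3, -1.3]
gripper_width: 0.652
grip_force: 43.1
```

Call:
send_rows([
  [-0.3,0,0,0,0,0,0.4],
  [-0.3,0,0,0,0,0,0.4],
  [-0.3,0,0,0,0,0,0.4],
  [-0.25,0,0,0,0,0,0.4],
  [-0.2,0,0,0,0,0,0.4],
])

```text
time: 17.7
eef_pos: [0.5059, -0.0267, 0.0228]
eef_rot: [[-0.981, -0.193, 0.0], [-0.193, 0.981, 0.0], [-0.0, -0.0, -1.0]]
contact_force: [-0.1, -0.5, -2.0]
gripper_width: 0.646
grip_force: 43.1
```

Call:
send_rows([
  [-0.2,0,0,0,0,0,0.4],
  [-0.2,0,0,0,0,0,0.4],
  [-0.2,0,0,0,0,0,0.4],
  [-0.2,0,0,0,0,0,0.4],
  [-0.2,0,0,0,0,0,0.4],
], grip_force=25)

```text
time: 18.2
eef_pos: [0.5252, -0.0229, 0.0226]
eef_rot: [[-0.981, -0.193, -0.0], [-0.193, 0.981, 0.0], [0.0, 0.0, -1.0]]
contact_force: [0.6, 0.4, -1.8]
gripper_width: 0.651
grip_force: 43.1
```

Call:
send_rows([
  [-0.2,0,0,0,0,0,0.4],
  [-0.2,0,0,0,0,0,0.4],
  [-0.2,0,0,0,0,0,0.4],
  [-0.15,0,0,0,0,0,0.4],
  [0,0,0,0,0,0,0.4],
])

```text
time: 18.7
eef_pos: [0.54, -0.02, 0.0227]
eef_rot: [[-0.981, -0.193, 0.0], [-0.193, 0.981, 0.0], [-0.0, -0.0, -1.0]]
contact_force: [-0.2, 0.3, -2.9]
gripper_width: 0.649
grip_force: 43.1
```

Call:
send_rows([
  [-0.05,0,0,0,0,0,0.4],
  [-0.05,0,0,0,0,0,0.4],
  [-0.05,0,0,0,0,0,0.4],
  [-0.05,0,0,0,0,0,0.4],
])

```text
time: 19.1
eef_pos: [0.5436, -0.0194, 0.0227]
eef_rot: [[-0.981, -0.193, -0.0], [-0.193, 0.981, 0.0], [0.0, 0.0, -1.0]]
contact_force: [-0.3, -0.4, -2.0]
gripper_width: 0.651
grip_force: 43.1
```

Call:
send_rows([
  [-0.05,0,0,0,0,0,0.4],
  [-0.05,0,0,0,0,0,0.4],
  [-0.05,0,0,0,0,0,0.4],
])

```text
time: 19.4
eef_pos: [0.5465, -0.0188, 0.0227]
eef_rot: [[-0.981, -0.193, -0.0], [-0.193, 0.981, 0.0], [-0.0, 0.0, -1.0]]
contact_force: [0.3, -0.7, -2.9]
gripper_width: 0.651
grip_force: 43.1
```

Call:
send_rows([
  [-0.05,0,0,0,0,0,0.4],
  [-0.05,0,0,0,0,0,0.4],
])

```text
time: 19.6
eef_pos: [0.5485, -0.0184, 0.0227]
eef_rot: [[-0.981, -0.193, 0.0], [-0.193, 0.981, 0.0], [-0.0, 0.0, -1.0]]
contact_force: [0.3, 0.7, -2.4]
gripper_width: 0.653
grip_force: 43.1
```

Call:
send_rows([
  [-0.05,0,0,0,0,0,0.4],
  [-0.05,0,0,0,0,0,0.4],
])

```text
time: 19.8
eef_pos: [0.5493, -0.0179, 0.0225]
eef_rot: [[-0.981, -0.193, -0.003], [-0.193, 0.981, 0.0], [0.003, 0.001, -1.0]]
contact_force: [-8.6, -1.2, 1.2]
gripper_width: 0.648
grip_force: 43.4
```

Call:
send_rows([
  [-0.03,0,0,0,0,0,0.4],
  [0,0,0,0,0,0,0.4],
])

```text
time: 20.0
eef_pos: [0.5492, -0.0177, 0.0224]
eef_rot: [[-0.981, -0.193, -0.004], [-0.193, 0.981, 0.001], [0.004, 0.001, -1.0]]
contact_force: [-8.6, -0.7, 1.1]
gripper_width: 0.65
grip_force: 43.5
```

The block stopped rigidly with its front about 50 mm in, so the key is on the right. I'll draw it out, lift it and turn it half round.

Call:
send_rows([
  [0.1,0,0,0,0,0,0.4],
  [0.3,0,0,0,0,0,0.4],
  [0.5,0,0,0,0,0,0.4],
  [0.6,0,0,0,0,0,0.4],
  [0.6,0,0,0,0,0,0.4],
  [0.6,0,0,0,0,0,0.4],
  [0.6,0,0,0,0,0,0.4],
  [0.6,0,0,0,0,0,0.4],
  [0.4,0,0,0,0,0,0.4],
  [0,0,-0.5,0,0,0,0.4],
  [0,0,-0.5,0,0,0,0.4],
  [0,0,0,0,0,0,0.4],
])

```text
time: 21.2
eef_pos: [0.4677, -0.0346, 0.0443]
eef_rot: [[-0.981, -0.193, 0.003], [-0.193, 0.981, -0.001], [-0.003, -0.001, -1.0]]
contact_force: [-0.8, -0.3, -2.5]
gripper_width: 0.651
grip_force: 43.2
```

Call:
send_rows([
  [0,0,0,0,0,0.5,0.4],
  [0,0,0,0,0,1,0.4],
  [0,0,0,0,0,1,0.4],
  [0,0,0,0,0,1,0.4],
  [0,0,0,0,0,1,0.4],
  [0,0,0,0,0,1,0.4],
  [0,0,0,0,0,1,0.4],
  [0,0,0,0,0,1,0.4],
  [0,0,0,0,0,1,0.4],
  [0,0,0,0,0,1,0.4],
  [0,0,0,0,0,1,0.4],
  [0,0,0,0,0,1,0.4],
  [0,0,0,0,0,1,0.4],
  [0,0,0,0,0,1,0.4],
  [0,0,0,0,0,1,0.4],
  [0,0,0,0,0,1,0.4],
  [0,0,0,0,0,1,0.4],
  [0,0,0,0,0,1,0.4],
])

```text
time: 23.0
eef_pos: [0.4672, -0.0344, 0.0429]
eef_rot: [[0.072, 0.997, 0.001], [0.997, -0.072, -0.0], [-0.0, 0.001, -1.0]]
contact_force: [0.3, 0.0, -1.9]
gripper_width: 0.653
grip_force: 43.0
```

Call:
send_rows([
  [0,0,0,0,0,1,0.4],
  [0,0,0,0,0,1,0.4],
  [0,0,0,0,0,1,0.4],
  [0,0,0,0,0,1,0.4],
  [0,0,0,0,0,1,0.4],
  [0,0,0,0,0,1,0.4],
  [0,0,0,0,0,1,0.4],
  [0,0,0,0,0,1,0.4],
  [0,0,0,0,0,1,0.4],
  [0,0,0,0,0,1,0.4],
  [0,0,0,0,0,1,0.4],
  [0,0,0,0,0,1,0.4],
  [0,0,0,0,0,0.5,0.4],
  [0,0,0,0,0,0,0.4],
])

```text
time: 24.4
eef_pos: [0.4671, -0.0344, 0.0429]
eef_rot: [[0.981, 0.192, 0.001], [0.192, -0.981, -0.0], [0.001, 0.0, -1.0]]
contact_force: [-0.6, 0.4, -1.9]
gripper_width: 0.648
grip_force: 43.0
```

Run:
```python
from h import *
go([.505,-.027,.0215],11.1)
```

```text
t 24.4 pos [ 0.4671 -0.0344  0.0429] F [-0.6  0.4 -1.9] w 0.6483772282765526 yaw 11.08
tool units [1.93 0.   1.07] rows>= 1.93
turn units [ 0.   -0.01 -0.  ]
```

Call:
send_rows([
  [0.5,0,0,0,0,0,0.4],
  [0.9,0,0,0,0,0,0.4],
  [0.53,0,0,0,0,0,0.4],
  [0,0,0.5,0,0,0,0.4],
  [0,0,0.37,0,0,0,0.4],
  [0,0,0.17,0,0,0,0.4],
  [0,0,0,0,0,0,0.4],
  [0,0,0,0,0,0,1],
  [0,0,0,0,0,0,1],
  [0,0,0,0,0,0,1],
  [0,0,0,0,0,0,1],
  [0,0,-0.5,0,0,0,1],
  [0,0,-1,0,0,0,1],
  [0,0,-1,0,0,0,1],
  [0,0,-1,0,0,0,1],
  [0,0,-1,0,0,0,1],
  [0,0,-1,0,0,0,1],
  [0,0,0,0,0,0,1],
])

```text
time: 26.2
eef_pos: [0.5053, -0.0271, 0.1347]
eef_rot: [[0.981, 0.193, 0.004], [0.193, -0.981, -0.001], [0.004, 0.002, -1.0]]
contact_force: [0.8, -0.0, 0.9]
gripper_width: 0.999
grip_force: 0.0
```

Call:
send_rows([
  [-0.9,0,0,0,0,0,1],
  [-0.9,0,0,0,0,0,1],
  [-0.9,0,0,0,0,0,1],
  [0,0,0,0,0,-1,1],
  [0,0,0,0,0,-1,1],
  [0,0,0,0,0,-1,1],
  [0,0,0,0,0,-1,1],
  [0,0,0,0,0,-1,1],
  [0,0,0,0,0,-1,1],
  [0,0,0,0,0,-1,1],
  [0,0,0,0,0,-1,1],
  [0,0,0,0,0,-1,1],
  [0,0,0,0,0,-1,1],
  [0,0,0,0,0,-1,1],
  [0,0,0,0,0,-1,1],
  [0,0,0,0,0,-1,1],
  [0,0,0,0,0,-1,1],
  [0,0,0,0,0,-1,1],
])

```text
time: 28.0
eef_pos: [0.4512, -0.0374, 0.1317]
eef_rot: [[-0.197, 0.98, -0.0], [0.98, 0.197, 0.0], [0.0, -0.0, -1.0]]
contact_force: [-0.1, -0.1, 0.2]
gripper_width: 1.0
grip_force: 0.0
```

Call:
send_rows([
  [0,0,0,0,0,-1,1],
  [0,0,0,0,0,-1,1],
  [0,0,0,0,0,-1,1],
  [0,0,0,0,0,-1,1],
  [0,0,0,0,0,-1,1],
  [0,0,0,0,0,-1,1],
  [0,0,0,0,0,-1,1],
  [0,0,0,0,0,-1,1],
  [0,0,0,0,0,-1,1],
  [0,0,0,0,0,-1,1],
  [0,0,0,0,0,-1,1],
  [0,0,0,0,0,-1,1],
  [0,0,0,0,0,-1,1],
  [0,0,0,0,0,-1,1],
  [0,0,0,0,0,-1,1],
  [0,0,0,0,0,0,1],
])

```text
time: 29.6
eef_pos: [0.4513, -0.0374, 0.1317]
eef_rot: [[-0.981, -0.194, -0.0], [-0.194, 0.981, 0.0], [0.0, 0.0, -1.0]]
contact_force: [-0.3, 0.3, -0.4]
gripper_width: 0.997
grip_force: 0.0
```

Run:
```python
from h import *
c=snap("wrist","w6");d=snap("side","d6")
for c in(c,d):
    p,_=ortho(c,.38,.56,-.12,.06,zmin=.034,zmax=.046);print(len(p),rect(p),p[:,2].mean())
go([.45,-.038,.0215],191.1)
```

```text
5613 ((476.083251953125, -31.808704376220703), (110.83045196533203, 56.18456268310547), 10.902191162109375) 0.040282689594826386
612 ((476.1653137207031, -30.507381439208984), (109.25858306884766, 60.94636154174805), 9.245328903198242) 0.038341221616860814
t 29.7 pos [ 0.4513 -0.0374  0.1318] F [ 0.2 -0.1 -0.5] w 0.998465351928312 yaw -169.07
tool units [ 0.07 -0.02  5.51] rows>= 5.51
turn units [ 0.   -0.   -0.03]
```

View pics/w6.png

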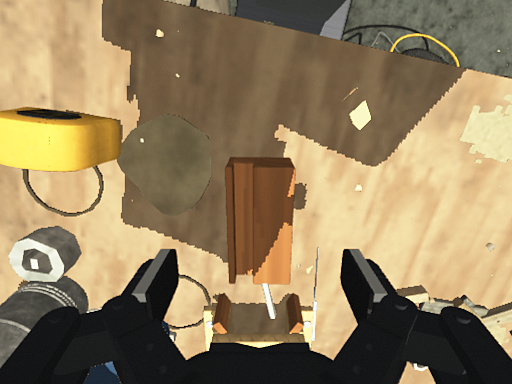

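The groove is now on the image left (jig right) at px (240,220), and the block is in line with the mouth. Gripping the rear.

Call:
send_rows([
  [0,0,1,0,0,0,1],
  [0,0,1,0,0,0,1],
  [0,0,1,0,0,0,1],
  [0,0,1,0,0,0,1],
  [0,0,0.7,0,0,0,1],
  [0,0,0.5,0,0,0,1],
  [0,0,0.3,0,0,0,1],
  [0,0,0,0,0,0,0.4],
  [0,0,0,0,0,0,0.4],
  [0,0,0,0,0,0,0.4],
  [0,0,0,0,0,0,0.4],
  [0,0,0,0,0,0,0.4],
  [0,0,0,0,0,0,0.4],
  [0,0,-0.08,0,0,0,0.4],
  [0,0,0,0,0,0,0.4],
], grip_force=30)

```text
time: 31.2
eef_pos: [0.4516, -0.0374, 0.0237]
eef_rot: [[-0.981, -0.193, 0.0], [-0.193, 0.981, 0.0], [-0.0, -0.0, -1.0]]
contact_force: [-0.8, -0.5, -2.4]
gripper_width: 0.651
grip_force: 32.2
```

Call:
send_rows([
  [-0.3,0,0,0,0,0,0.4],
  [-0.5,0,0,0,0,0,0.4],
  [-0.5,0,0,0,0,0,0.4],
  [-0.4,0,0,0,0,0,0.4],
  [-0.3,0,0,0,0,0,0.4],
  [-0.3,0,0,0,0,0,0.4],
  [-0.2,0,0,0,0,0,0.4],
  [-0.2,0,0,0,0,0,0.4],
])

```text
time: 32.0
eef_pos: [0.5047, -0.0269, 0.0234]
eef_rot: [[-0.981, -0.193, -0.0], [-0.193, 0.981, 0.0], [0.0, 0.0, -1.0]]
contact_force: [0.9, -0.3, -1.1]
gripper_width: 0.65
grip_force: 32.2
```

Call:
send_rows([
  [-0.2,0,0,0,0,0,0.4],
  [-0.2,0,0,0,0,0,0.4],
  [-0.2,0,0,0,0,0,0.4],
  [-0.2,0,0,0,0,0,0.4],
  [-0.2,0,0,0,0,0,0.4],
  [-0.2,0,0,0,0,0,0.4],
  [-0.2,0,0,0,0,0,0.4],
  [-0.2,0,0,0,0,0,0.4],
  [-0.2,0,0,0,0,0,0.4],
  [-0.2,0,0,0,0,0,0.4],
])

```text
time: 33.0
eef_pos: [0.544, -0.0193, 0.0235]
eef_rot: [[-0.981, -0.193, -0.0], [-0.193, 0.981, 0.0], [0.0, 0.0, -1.0]]
contact_force: [0.1, 0.1, -1.6]
gripper_width: 0.653
grip_force: 32.2
```

Call:
send_rows([
  [-0.1,0,0,0,0,0,0.4],
  [-0.06,0,0,0,0,0,0.4],
  [-0.06,0,0,0,0,0,0.4],
])

```text
time: 33.3
eef_pos: [0.548, -0.0185, 0.0234]
eef_rot: [[-0.981, -0.192, -0.0], [-0.192, 0.981, 0.0], [0.0, 0.0, -1.0]]
contact_force: [-0.5, -0.2, -2.1]
gripper_width: 0.648
grip_force: 32.2
```

Call:
send_rows([
  [-0.06,0,0,0,0,0,0.4],
  [-0.06,0,0,0,0,0,0.4],
])

```text
time: 33.5
eef_pos: [0.5504, -0.018, 0.0235]
eef_rot: [[-0.981, -0.193, -0.0], [-0.193, 0.981, 0.0], [0.0, 0.0, -1.0]]
contact_force: [-0.2, 0.5, -2.5]
gripper_width: 0.65
grip_force: 32.2
```

Call:
send_rows([
  [-0.06,0,0,0,0,0,0.4],
  [-0.06,0,0,0,0,0,0.4],
])

```text
time: 33.7
eef_pos: [0.5528, -0.0175, 0.0234]
eef_rot: [[-0.981, -0.193, -0.0], [-0.193, 0.981, 0.0], [0.0, 0.0, -1.0]]
contact_force: [0.6, 0.3, -1.3]
gripper_width: 0.65
grip_force: 32.2
```

Call:
send_rows([
  [-0.06,0,0,0,0,0,0.4],
  [-0.06,0,0,0,0,0,0.4],
  [0,0,0,0,0,0,0.4],
])

```text
time: 34.0
eef_pos: [0.5553, -0.0171, 0.0235]
eef_rot: [[-0.981, -0.192, 0.0], [-0.192, 0.981, 0.0], [-0.0, 0.0, -1.0]]
contact_force: [-0.2, 0.1, -1.4]
gripper_width: 0.655
grip_force: 32.2
```

The block has passed the key. I'll release it, back off, shut the fingers and push from behind.

Call:
send_rows([
  [0,0,0.08,0,0,0,0.4],
  [0,0,0,0,0,0,1],
  [0,0,0,0,0,0,1],
  [0,0,0,0,0,0,1],
  [0,0,0,0,0,0,1],
  [0.5,0,0,0,0,0,1],
  [0.9,0,0,0,0,0,1],
  [0.9,0,0,0,0,0,1],
  [0.7,0,0,0,0,0,1],
  [0,0,0,0,0,0,0],
  [0,0,0,0,0,0,0],
  [0,0,0,0,0,0,0],
  [0,0,0,0,0,0,0],
  [0,0,0,0,0,0,0],
  [0,0,0,0,0,0,0],
])

```text
time: 35.5
eef_pos: [0.4964, -0.0286, 0.0218]
eef_rot: [[-0.981, -0.193, 0.0], [-0.193, 0.981, 0.0], [-0.0, 0.0, -1.0]]
contact_force: [1.0, -0.1, -0.5]
gripper_width: 0.006
grip_force: 0.0
```

Call:
send_rows([
  [-0.3,0,0,0,0,0,0],
  [-0.2,0,0,0,0,0,0],
  [-0.2,0,0,0,0,0,0],
  [-0.2,0,0,0,0,0,0],
  [-0.2,0,0,0,0,0,0],
])

```text
time: 36.0
eef_pos: [0.5178, -0.0243, 0.0218]
eef_rot: [[-0.981, -0.193, -0.001], [-0.193, 0.981, 0.0], [0.001, 0.0, -1.0]]
contact_force: [-3.3, -0.7, 2.5]
gripper_width: 0.001
grip_force: 1.7
```

Contact with the block's rear. Pushing in small steps.

Call:
send_rows([
  [-0.1,0,0,0,0,0,0],
  [-0.1,0,0,0,0,0,0],
  [-0.1,0,0,0,0,0,0],
  [-0.1,0,0,0,0,0,0],
])

```text
time: 36.4
eef_pos: [0.5258, -0.0228, 0.0219]
eef_rot: [[-0.981, -0.192, 0.0], [-0.192, 0.981, 0.0], [-0.0, 0.0, -1.0]]
contact_force: [-2.5, -0.3, 0.8]
gripper_width: -0.0
grip_force: 0.9
```

Call:
send_rows([
  [-0.12,0,0,0,0,0,0],
  [-0.12,0,0,0,0,0,0],
  [-0.12,0,0,0,0,0,0],
  [-0.12,0,0,0,0,0,0],
  [-0.12,0,0,0,0,0,0],
  [-0.12,0,0,0,0,0,0],
])

```text
time: 37.0
eef_pos: [0.54, -0.02, 0.0219]
eef_rot: [[-0.981, -0.193, 0.0], [-0.193, 0.981, 0.0], [-0.0, 0.0, -1.0]]
contact_force: [-1.1, -0.4, -0.1]
gripper_width: -0.002
grip_force: 0.6
```

Call:
send_rows([
  [-0.12,0,0,0,0,0,0],
  [-0.12,0,0,0,0,0,0],
  [-0.12,0,0,0,0,0,0],
  [-0.12,0,0,0,0,0,0],
  [-0.1,0,0,0,0,0,0],
])

```text
time: 37.5
eef_pos: [0.5514, -0.0178, 0.0219]
eef_rot: [[-0.981, -0.193, 0.0], [-0.193, 0.981, 0.0], [-0.0, 0.0, -1.0]]
contact_force: [-0.4, 0.4, -0.5]
gripper_width: -0.001
grip_force: 0.5
```

Call:
send_rows([
  [-0.05,0,0,0,0,0,0],
  [-0.05,0,0,0,0,0,0],
  [-0.05,0,0,0,0,0,0],
])

```text
time: 37.8
eef_pos: [0.5542, -0.0172, 0.0219]
eef_rot: [[-0.981, -0.193, -0.0], [-0.193, 0.981, 0.0], [0.0, 0.0, -1.0]]
contact_force: [-1.1, 0.5, -1.7]
gripper_width: -0.001
grip_force: 0.5
```

Call:
send_rows([
  [-0.05,0,0,0,0,0,0],
  [-0.05,0,0,0,0,0,0],
])

```text
time: 38.0
eef_pos: [0.5562, -0.0169, 0.0219]
eef_rot: [[-0.981, -0.192, 0.0], [-0.192, 0.981, 0.0], [-0.0, 0.0, -1.0]]
contact_force: [-0.9, 0.6, -0.7]
gripper_width: 0.001
grip_force: 0.6
```

Call:
send_rows([
  [-0.04,0,0,0,0,0,0],
  [-0.04,0,0,0,0,0,0],
])

```text
time: 38.2
eef_pos: [0.5577, -0.0166, 0.0219]
eef_rot: [[-0.981, -0.193, 0.0], [-0.193, 0.981, 0.0], [-0.0, 0.0, -1.0]]
contact_force: [-0.2, -0.0, -0.2]
gripper_width: -0.003
grip_force: 0.6
```

Call:
send_rows([
  [-0.05,0,0,0,0,0,0],
  [-0.04,0,0,0,0,0,0],
])

```text
time: 38.4
eef_pos: [0.5595, -0.0162, 0.0219]
eef_rot: [[-0.981, -0.193, 0.0], [-0.193, 0.981, 0.0], [-0.0, 0.0, -1.0]]
contact_force: [-0.5, -0.5, -0.3]
gripper_width: -0.001
grip_force: 0.7
```

Call:
send_rows([
  [-0.04,0,0,0,0,0,0],
  [-0.04,0,0,0,0,0,0],
])

```text
time: 38.6
eef_pos: [0.5606, -0.016, 0.0219]
eef_rot: [[-0.981, -0.193, -0.001], [-0.193, 0.981, 0.0], [0.001, 0.0, -1.0]]
contact_force: [-6.4, -2.5, 5.0]
gripper_width: -0.0
grip_force: 3.6
```

Call:
send_rows([
  [-0.04,0,0,0,0,0,0],
])

```text
time: 38.7
eef_pos: [0.5606, -0.0159, 0.0219]
eef_rot: [[-0.981, -0.193, -0.003], [-0.193, 0.981, 0.0], [0.003, 0.001, -1.0]]
contact_force: [-10.6, -5.5, 7.7]
gripper_width: -0.001
grip_force: 5.9
```

It stopped rigidly where home is expected. Backing off and checking.

Call:
send_rows([
  [0.2,0,0,0,0,0,0],
  [0.6,0,0,0,0,0,0],
  [0.9,0,0,0,0,0,0],
  [0.9,0,0,0,0,0,0],
  [0.9,0,0,0,0,0,0],
  [0.5,0,-0.5,0,0,0,0],
  [0,0,-1,0,0,0,0],
  [0,0,-1,0,0,0,0],
  [0,0,-1,0,0,0,0],
  [0,0,-1,0,0,0,0],
  [0,0,-1,0,0,0,0],
  [0,0,0,0,0,0,0],
])

```text
time: 39.9
eef_pos: [0.4841, -0.0314, 0.1346]
eef_rot: [[-0.981, -0.193, 0.005], [-0.193, 0.981, -0.001], [-0.005, -0.002, -1.0]]
contact_force: [0.8, 0.3, -0.9]
gripper_width: 0.002
grip_force: 0.0
```

Run:
```python
from h import *
c=snap("wrist","w7");go([.45,-.038,.12],191.1)
th=np.radians(11.1);R=np.array([[np.cos(th),np.sin(th)],[-np.sin(th),np.cos(th)]])
p,_=ortho(c,.54,.68,-.1,.08,zmin=.036,zmax=.061)
q=(p[:,:2]-[.58,-.0123])@R.T*1000
b=(p[:,2]<.044)&(abs(q[:,1])<31)&(q[:,0]>-30)&(q[:,0]<2);r=p[:,2]>.052
print("block top rear edge",np.percentile(q[b,0],[0,2,50]),"y",np.percentile(q[b,1],[1,99]),"roof front",np.percentile(q[r,0],[0,1,3]),"y",np.percentile(q[r,1],[1,99]))
print(b.sum(),telemetry.state()["time"])
cv2.imwrite("pics/w7c.png",cv2.resize(c["img"][180:370,160:360,::-1],(600,570),interpolation=cv2.INTER_CUBIC))
```

```text
t 40.0 pos [ 0.4836 -0.0313  0.1332] F [-1.   0.3 -0.7] w 0.0010790030308563986 yaw -168.9
tool units [ 1.72 -0.01  0.66] rows>= 1.72
turn units [-0.01  0.03  0.  ]Traceback (most recent call last):
  File "<stdin>", line 7, in <module>
    return _quantile_unchecked(
        a, q, axis, out, overwrite_input, method, keepdims, weights)
    return _ureduce(a,
                    func=_quantile_ureduce_func,
    ...<5 lines>...
                    overwrite_input=overwrite_input,
                    method=method)
    r = func(a, **kwargs)
    result = _quantile(arr,
                       quantiles=q,
    ...<2 lines>...
                       out=out,
                       weights=wgt)
    slices_having_nans = np.isnan(arr[-1, ...])
                                  ~~~^^^^^^^^^
IndexError: index -1 is out of bounds for axis 0 with size 0
```

The gripper hides the mouth from here, so I'll back up and rise.

Call:
send_rows([
  [0.5,0,-1,0,0,0,0],
  [0.5,0,-1,0,0,0,0],
  [0.5,0,-1,0,0,0,0],
  [0,0,-1,0,0,0,0],
  [0,0,-1,0,0,0,1],
  [0,0,0,0,0,0,1],
  [0,0,0,0,0,0,1],
  [0,0,0,0,0,0,1],
  [0,0,0,0,0,0,1],
])

```text
time: 40.85
eef_pos: [0.4536, -0.0369, 0.2309]
eef_rot: [[-0.981, -0.192, -0.002], [-0.192, 0.981, 0.0], [0.002, 0.001, -1.0]]
contact_force: [-0.1, 0.1, -0.2]
gripper_width: 0.847
grip_force: 0.0
```

Run:
```python
from h import *
c=snap("wrist","w8")
cv2.imwrite("pics/w8c.png",cv2.resize(c["img"][180:370,160:360,::-1],(600,570),interpolation=cv2.INTER_CUBIC))
th=np.radians(11.1);R=np.array([[np.cos(th),np.sin(th)],[-np.sin(th),np.cos(th)]])
p,_=ortho(c,.54,.68,-.1,.08,zmin=.03,zmax=.061)
q=(p[:,:2]-[.58,-.0123])@R.T*1000
b=(p[:,2]<.044)&(abs(q[:,1])<27)&(q[:,0]>-30)&(q[:,0]<2);r=p[:,2]>.053
print(b.sum(),r.sum(),telemetry.state()["time"])
if b.sum():print("block rear",np.percentile(q[b,0],[0,5,50]))
if r.sum():print("roof front",np.percentile(q[r,0],[0,1,3]),np.percentile(q[r,1],[1,99]))
```

```text
356 2893 40.9
block rear [-9.87963024 -9.42457576 -6.8481753 ]
roof front [-0.03853053  0.79775481  1.34004703] [-43.23204427  43.18796557]
```

View pics/w8c.png

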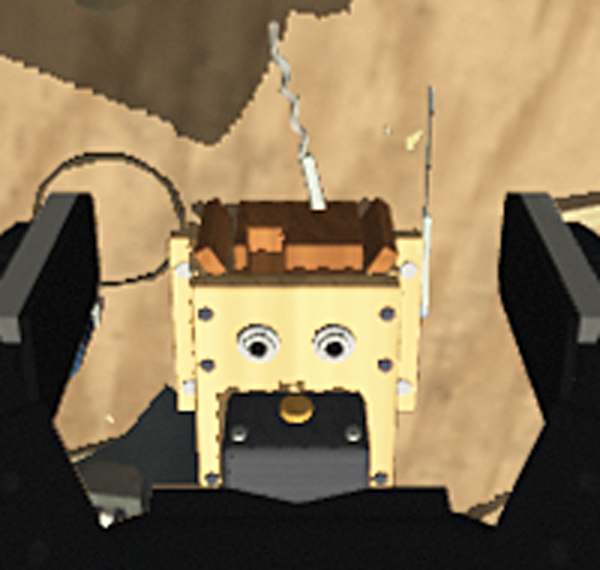

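The crop shows the block's rear end between the cheeks at px (235–365, 230–270), square to the mouth. It stands out 9.9 mm against the expected 10 mm, and nothing touches it. Handing in.

```bash
python3 -c "
from cell import arm
print(arm.close_job())"
```

```text
the job is handed in; nothing more can be done
None
```

The block sits home in the jig, groove up, about 10 mm standing out of the mouth. The key was on the right, so I turned the block end for end after the first gentle try. I have let go, my moves kept clear of the tape measure, can and nut, and the job is handed in; no verdict came back.

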